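Find the high side of a fired clay roller on V-blocks

ROBOT

A 6-joint arm with a two-finger parallel gripper is mounted at the origin on the work surface. World frame = base frame: x ahead of the robot, y to its left, z up, the work surface at z = 0. Lengths are in mm, angles in rad, forces in N, time in s.
With the tool pointing down it reaches from about 275 to 750 mm from the base axis. Payload 10.2 kg.
Tool frame: the origin (TCP) lies at the very end of the fingers, on their centre line; the grasp point (between the pads) lies 19 mm behind it; x points along the fingers, y is the direction in which the jaws open and shut, and the axes are right-handed (so a half turn about x gives the same grasp; the last joint's range is limited). The gripper opens to 85 mm and grips with 20 to 120 N. Pads are 22 mm wide; open, the fingers measure 114 mm over their backs; the gripper's body (76 mm by 85 mm) begins 54 mm behind the grasp point. The pads swing forward as they close: fully open they stand 13 mm farther back than shut.
Start: joints at [-1.56, 0.313, 1.498, -0, 1.331, -0.223], TCP at [121.616, -510.726, 231.294] pointing down, gripper open.
Joint ranges: [-2.94, 2.94], [-0.97, 2.17], [0.19, 2.56], [-1.23, 4.37], [0.02, 3.11], [-2.88, 2.88]. Speed limits (rad/s): [2.39, 2.39, 3.01, 3.14, 3.14, 3.14].

INTERFACE

Orientations are given as a unit quaternion [w, x, y, z].
In Python, from rig import ctrl, viewer, finish_job gives the robot as it stands.
- The arm moves only by the tool carry_out, never from a script. Its argument "targets" is a list of rows, each an object of numbers: "x", "y", "z": the shift along the world's x, y, z in m; "ax", "ay", "az": the turn, a rotation vector about the world's x, y, z in rad; "hand": the opening, from -1 (shut) to 1 (fully open). A call has 1 to 5 rows; each row is the pose to reach, as a shift and turn from the pose commanded when the call began; what a row does not reach only later rows make up. A row lasts 1/8 s, in which the tool goes at most 62.5 mm and 10.7 degrees, less where a joint would pass 70% of its speed; a pose out of reach is approached as far as the arm can. A call with a gripper value outside its range is refused whole. The fingers move at their own pace and stop on an object; "grip_force" is the grip in N (left out, the last holds). Time passes only in rows, so rows that repeat a pose let the fingers close. It gives the time, the measured TCP pose, the force and the opening at its end, in the units of the state.
- ctrl.sense(): the state, without advancing time (a new reading comes with each control period).
- viewer.capture(name): name is "side" or "top" or "wrist"; returns the picture (480x640x3 uint8, blue, green, red); there is no depth.
- viewer.camera_info(name): a dict with "fx", "fy", "cx", "cy" (pixels), "R" (3x3) and "t" (3): a world point X has camera coordinates R X + t. Camera axes: x right, y down, z forward; pixel columns grow to the right and rows downward; lengths in mm; the calibration is good to about 2 mm. The wrist camera is an equidistant fisheye: a pixel r from the principal point sees the ray r / f radians off the axis. A picture is of the moment at which its call begins: read the wrist's pose just before it. camera_info takes no time and is no camera call; for the wrist camera it gives the pose at the moment of the call.
- finish_job(): hands the job in, once; it reports no verdict.
The state is a dict: "time_s": time; "joints": joint angles; "dq": joint speeds; "tau": joint torques, N m; "eef_pos": TCP position; "ee_rot": TCP orientation; "force": force on the tool from outside, world axes, zero at the start; "wrist_torque": the same for the moment, N m; "grip_width": opening from 0.0 (shut) to 1.0 (fully open).
Only numpy, scipy, OpenCV 4.12 (cv2) and the standard library are available. Lean on these libraries where they do the work, as an engineer would, in place of code of your own. Each camera call takes 0.05 s, during which the arm holds its last target. There are 200 camera calls.

TASK

Check the fired clay roller on its V-blocks for run-out. Lower the dial indicator by its bar until the plunger stands on the roller and is pressed about half-way in; then, with a light fingertip on top of the mandrel, turn the roller once right round in the V-blocks, never lifting it out of them, pressing hard or running the plunger to its end. Finally bring the roller's high side (the highest reading) under the plunger and leave it there at rest, the indicator still on it, with nothing knocked about.

Things in the scene. Friction and masses are not known exactly. Their poses are not given: they have to be found in the camera images.
- vblocks: Pair of ball-bearing V-blocks fixed on a dark steel base bar, 74 x 276 x 12 mm. Origin on the bench under the bar's middle; y along the mandrel, z up. The blocks (64 x 30 mm, 55 mm high with the bar) stand at y = +-115 mm; in each, two 22 mm bearings with a little drag make the V.
- roller_centre (a point): Centre of the loose steel mandrel, 25 mm diameter, 350 mm long, 0.8 kg with its roller, in the V-blocks along y, axis 64 mm over the bench. Axes turn with it; z points to the black keyways at its ends, on top at the start. The off-white clay roller (60 mm diameter, y = -60 to 60 mm) is fixed on it 3 mm off centre, in an unknown direction: its top stands 27 to 33 mm over the axis.
- mandrel_end_left (a point): Point on the mandrel's axis at y = +160 mm, in the middle of its bare 25 mm end, which runs from y = 143 (dark 40 mm collar) to 175 mm, free all round. A fingertip pressed on top and drawn across (along x of the V-blocks) rolls the mandrel: 8 to 14 N is right, less may slip; over about 20 N the far end may lift; over 30 N (a knock counts) is too hard. It stays where it is left.
- mandrel_end_right (a point): The same at y = -160 mm, on the mandrel's other end.
- stand: Comparator stand fixed on the bench: grey base, steel column (22 mm diameter, 233 mm high) at x = -160 mm. Origin on the bench right under the plunger; x points from the column along the bar to the indicator, z up.
- bar_grip (a point): Middle of the steel bar (14 mm wide across y, 18 mm high, free for 90 mm along x) that carries the indicator: the place to take it from above. Axes as the stand's. The dial's rim begins 42 mm from it towards +x, 16 mm higher, and reaches 42 mm over it; the column's clamp begins 56 mm towards -x.
- carriage (a joint): How far the clamp, bar and indicator have been slid down the column, in m (0 = highest, to 0.085). They stay at any height by friction: about 6 N downwards moves them.
- plunger_tip (a point): Lowest point of the indicator's plunger (ball tip of 6 mm diameter), 34 mm below the bar's middle when the plunger is out, above the roller at the start. Axes as the stand's.
- plunger (a joint): The indicator's reading: how far the sprung plunger is pressed in, in m (0 = out, 0.018 = its end; spring 0.3 to 0.8 N). The dial, 80 mm across, faces up; its black needle shows the same: it points to the column at 0 and turns clockwise 18 degrees per mm, with a mark for every mm and a long one every 5.
- tile: Bystander: loose biscuit-fired tile, 150 x 150 x 9 mm, flat on the bench. Origin under its centre.
- brush: Bystander: loose glaze brush, 200 mm long, lying on the bench along its x. Origin under its middle.
- jar: Bystander: loose white jar with a grey lid, 68 mm diameter, 95 mm high. Origin under its centre.

How it is judged (in metres and radians):
On the way, in this order (a step that is already met when the one before it is completed fails the run):
1. the indicator is lowered onto the roller until its plunger is about half in (reading 6 to 12 mm of 18) (value of joint plunger between 0.006 and 0.012 m), for 0.3 s.
2. the roller is turned half round in the V-blocks under the plunger (keyways underneath) (angle between roller_centre's own z axis and vertical above 2.6 rad and value of joint plunger above 0.0005 m and z of roller_centre in the frame of vblocks between 0.062 and 0.066 m and x of roller_centre in the frame of vblocks between -0.002 and 0.002 m).
3. the roller has come round again (keyways back on top), still under the plunger (angle between roller_centre's own z axis and vertical below 0.9 rad and value of joint plunger above 0.0005 m and z of roller_centre in the frame of vblocks between 0.062 and 0.066 m and x of roller_centre in the frame of vblocks between -0.002 and 0.002 m).
At the end, for the whole second after the job is handed in: the roller's high side is under the plunger: its tip stands within 0.7 mm of the highest it can be lifted (96.8 mm over the bench), reading 2 to 17 mm; the mandrel lies in its V-blocks (axis 62 to 66 mm up, within 2 mm of their middle) and is at rest, and so is the indicator (z of plunger_tip in the frame of vblocks between 0.0961 and 0.0985 m and value of joint plunger between 0.002 and 0.017 m and z of roller_centre in the frame of vblocks between 0.062 and 0.066 m and x of roller_centre in the frame of vblocks between -0.002 and 0.002 m and angular speed of roller below 0.1 rad/s and velocity of joint carriage below 0.005 m/s); the robot touches nothing.
It fails at once if the plunger is driven to the end of its travel (reading over 17.5 mm) (value of joint plunger above 0.0175 m).
It fails at once if the fingers press on the roller or its mandrel with more than 30 N (contact force between any of the fingers, the arm and roller above 30 N).
It fails at once if the mandrel is lifted more than 6 mm out of its V-blocks (z of roller_centre in the frame of vblocks above 0.07 m).
It fails at once if the tile, the brush or the jar is moved by more than 20 mm (distance of any of tile, brush, jar from where it was at the start of the episode above 0.02 m).
It also fails if it takes over 72 s, if anything falls off the work surface, if the arm or the gripper's body presses on something with over 40 N, if the wrist force passes 120 N, or if a joint passes its speed limit or range.

## Working session

There is one attempt and no reset: what is moved stays moved. The work goes in short steps, Python scripts to look and compute and a tool call to move; the robot and the scene stay as the last step left them, time stands still between calls to the robot, and variables do not carry over. Pictures are saved under pics/ and viewed, about 8 in all and at most 12, crops included, and the job is handed in when it is done.

Besides the shell and the picture viewer there is one more tool, called after "Emit:" as name(argument=value, ...), one argument or row to a line, values as JSON. carry_out: Moves the arm, as the interface text tells. Its arguments: {"type":"object","properties":{"targets":{"type":"array"},"grip_force":{"type":"number"}},"required":["targets"]}

```bash
mkdir -p pics; ls; python3 - <<'E'
from rig import ctrl, viewer
import cv2,numpy as np
s=ctrl.sense();print(s)
for n in("top","side"):
    im=viewer.capture(n);cv2.imwrite(f"pics/{n}0.png",im)
    c=viewer.camera_info(n);print(n,{k:np.round(np.array(v),4).tolist() for k,v in c.items()})
E
```

```text
pics
{'time_s': 0.0, 'joints': array([-1.56040049e+00,  3.13444855e-01,  1.49846377e+00, -1.62192492e-06,
        1.33097918e+00, -2.23406933e-01]), 'dq': array([-0.00028354,  0.00090825,  0.00025881, -0.00189062,  0.00153835,
       -0.00168058]), 'tau': array([ 1.38245010e-03, -4.12267041e+01, -2.59741634e+01, -1.17248433e-04,
        4.17638061e-03, -1.11372569e-05]), 'eef_pos': array([ 121.6126407 , -510.45097889,  230.72765714]), 'ee_rot': array([ 0.08201837,  0.7023286 ,  0.08292911, -0.70223236]), 'force': array([0.82357138, 0.49418819, 0.59834021]), 'wrist_torque': array([ 0.04019741, -0.02617983, -0.01101291]), 'grip_width': 1.0004882809323719}
top {'fx': 462.5461, 'fy': 462.5461, 'cx': 314.593, 'cy': 237.2233, 'R': [[0.0257, -0.9994, -0.0236], [-0.9972, -0.024, -0.0706], [0.07, 0.0253, -0.9972]], 't': [0.8836, 609.911, 1131.0828]}
side {'fx': 488.6071, 'fy': 488.6071, 'cx': 323.4271, 'cy': 237.5988, 'R': [[-0.8239, -0.5668, 0.002], [-0.33, 0.4768, -0.8147], [0.4608, -0.6719, -0.5799]], 't': [505.0475, 318.1815, 1088.5873]}
```

View pics/top0.png

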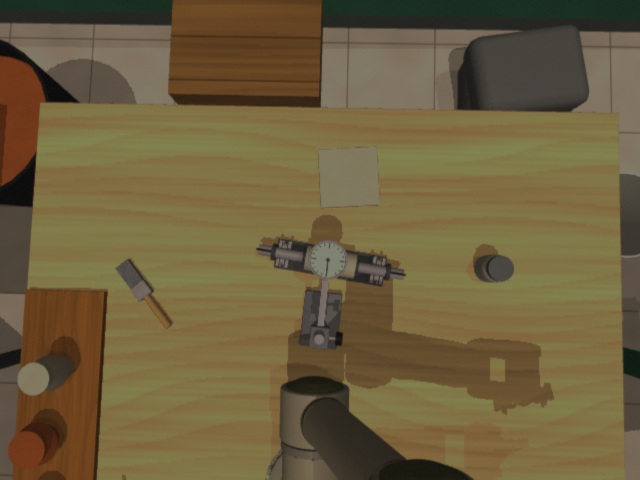

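View pics/side0.png

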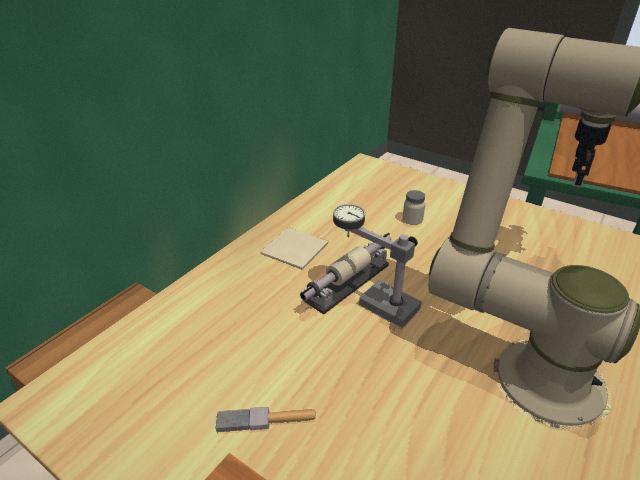

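The top view shows the mandrel from about (258,250) to (405,274), the dial at (328,260) and the column at (319,338). In the side view the dial is at (349,215) and the clamp at (402,248). I'll enlarge both.

```bash
python3 - <<'E'
import cv2,numpy as np
t=cv2.imread("pics/top0.png")[225:360,245:420];s=cv2.imread("pics/side0.png")[195:330,290:430]
t=cv2.resize(t,(700,540),interpolation=cv2.INTER_CUBIC)
s=cv2.resize(s,(560,540),interpolation=cv2.INTER_CUBIC)
cv2.imwrite("pics/t1.png",t);cv2.imwrite("pics/s1.png",s)
E
```

```text
(no output)
```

View pics/t1.png

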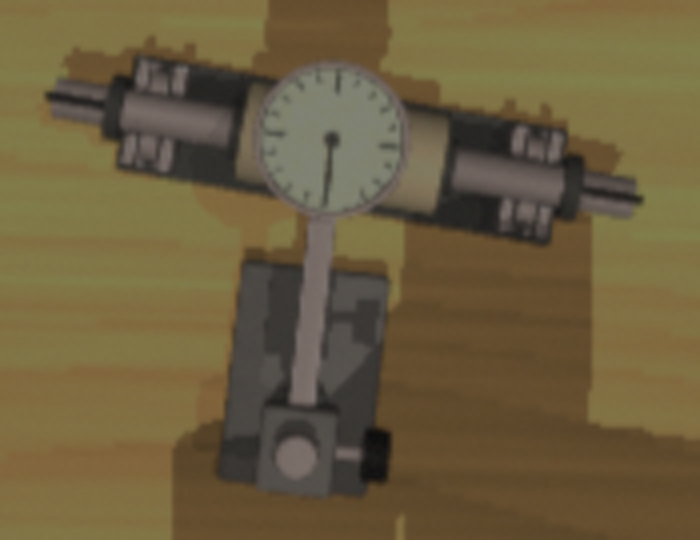

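View pics/s1.png

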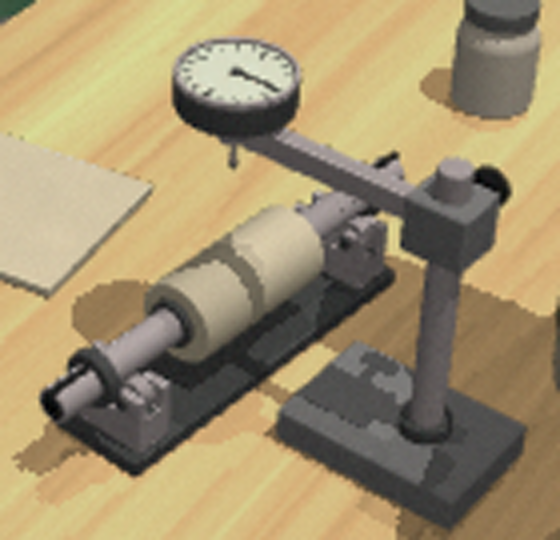

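The left crop shows the keyway line (mandrel top) running from (46,97) to (642,199), the dial hub at (331,139) and the column top at (296,458). The needle points at the column, so the reading is 0. In the right crop the hub is at (236,71), the plunger tip at (234,165) and the column top at (455,170).

```bash
cat > h.py <<'E'
import numpy as np, cv2
from rig import ctrl, viewer
def ray(n,u,v,info=None):
    c=info or viewer.camera_info(n);R=np.array(c["R"]);t=np.array(c["t"])
    p=np.array([(u-c["cx"])/c["fx"],(v-c["cy"])/c["fy"]])
    if n=="wrist":
        r=np.hypot(*p);d=np.array([*(p/max(r,1e-9)*np.sin(r)),np.cos(r)])
    else: d=np.array([*p,1.])
    return -R.T@t, R.T@(d/np.linalg.norm(d))
def onz(n,u,v,z,info=None):
    o,d=ray(n,u,v,info);return o+d*(z-o[2])/d[2]
def tri(*obs):
    A=0;b=0
    for o in obs:
        o,d=ray(*o);P=np.eye(3)-np.outer(d,d);A=A+P;b=b+P@o
    return np.linalg.solve(A,b)
E
python3 - <<'E'
from h import *
T=lambda u,v:("top",245+u/4,225+v/4)
S=lambda u,v:("side",290+u/4,195+v/4)
L=onz(*T(46,97),76.5);R=onz(*T(642,199),76.5);d=(L-R)[:2]
print("L",L,"R",R,"len",np.hypot(*d),"yaw",np.arctan2(-d[0],d[1]),"mid",(L+R)/2)
hub=tri(T(331,139),S(236,71));col=tri(T(296,458),S(455,168))
print("hub",hub,"col",col,"col@233",onz(*T(296,458),233))
c=col;d=hub-c;print("dist",np.hypot(*d[:2]),"yaw",np.arctan2(d[1],d[0]))
print("tile",onz("top",349,177,9),"brush",onz("top",146,294,5),"jar",onz("top",497,268,95))
for z in(120,130,140):print(z,onz(*S(234,165),z))
E
```

```text
L [573.89750503 151.91534251  76.5       ] R [ 522.65302745 -201.11238162   76.5       ] len 356.7275858225979 yaw -0.14415027471340736 mid [548.27526624 -24.59851956  76.5       ]
hub [549.13845627 -17.5021334  233.94751394] col [389.6188413   -3.50470601 232.38455374] col@233 [389.89103588  -3.41683988 233.        ]
dist 160.1325561352188 yaw -0.08752320258111444
tile [765.86898501 -67.03067404   9.        ] brush [456.79833648 438.91484285   5.        ] jar [ 543.67437044 -407.26772679   95.        ]
120 [578.31362589 -69.75721429 120.        ]
130 [571.05024199 -57.59668948 130.        ]
140 [563.7868581  -45.43616467 140.        ]
```

```bash
python3 - <<'E'
from h import *
from scipy.spatial.transform import Rotation as Ro
s=ctrl.sense();M=Ro.from_quat(s["ee_rot"],scalar_first=True).as_matrix();print(np.round(M,3))
j=M[:,1];a=np.degrees(np.arctan2(j[1],j[0]));print("jaw deg",a)
for n,d in(("stand",np.degrees(-0.0875)+90),("mandrel",np.degrees(-0.144)+90)):
    print(n,d,"turn rad",np.radians((d-a+90)%180-90))
print(s["eef_pos"],"to grip",np.array([467.5,-10.3,300])-s["eef_pos"])
E
```

```text
[[-0.     0.232 -0.973]
 [ 0.001 -0.973 -0.232]
 [-1.    -0.001 -0.   ]]
jaw deg -76.603385520062
stand 84.9866192926053 turn rad -0.32131503129526584
mandrel 81.74940775011615 turn rad -0.3778150312952658
[ 121.60943334 -510.49458833  230.8282962 ] to grip [345.89056666 500.19458833  69.1717038 ]
```

Emit:
carry_out(
  targets=[
    {"x":0.03,"y":0.04,"z":0.03,"az":-0.1},
    {"x":0.06,"y":0.08,"z":0.07,"az":-0.2},
    {"x":0.09,"y":0.13,"z":0.07,"az":-0.32},
    {"x":0.12,"y":0.175,"z":0.07,"az":-0.32},
    {"x":0.15,"y":0.22,"z":0.07,"az":-0.32},
  ],
)

```text
invalid input at $.targets[0]: expected keys x, y, z, ax, ay, az, hand
```

Emit:
carry_out(
  targets=[
    {"x":0.03,"y":0.045},
    {"x":0.06,"y":0.09},
    {"x":0.095,"y":0.14},
    {"x":0.13,"y":0.19},
    {"x":0.165,"y":0.24,"hand":0.0},
  ],
)

```text
invalid input at $.targets[0]: expected keys x, y, z, ax, ay, az, hand
```

Emit:
carry_out(
  targets=[
    {"x":0.015,"y":0.02},
    {"x":0.03,"y":0.039},
    {"x":0.03,"y":0.039},
    {"x":0.03,"y":0.039},
  ],
)

```text
invalid input at $.targets[0]: expected keys x, y, z, ax, ay, az, hand
```

Emit:
carry_out(
  targets=[
    {"x":0.03,"y":0.04,"z":0.03,"ax":0,"ay":0,"az":-0.1,"hand":1},
    {"x":0.06,"y":0.08,"z":0.07,"ax":0,"ay":0,"az":-0.2,"hand":1},
    {"x":0.09,"y":0.13,"z":0.07,"ax":0,"ay":0,"az":-0.32,"hand":1},
    {"x":0.12,"y":0.175,"z":0.07,"ax":0,"ay":0,"az":-0.32,"hand":1},
    {"x":0.15,"y":0.22,"z":0.07,"ax":0,"ay":0,"az":-0.32,"hand":1},
  ],
)

```text
time_s: 0.72
eef_pos: [272.2, -289.0, 301.2]
ee_rot: [-0.031, 0.706, -0.031, -0.706]
force: [1.0, -0.0, 1.2]
grip_width: 1.0
```

Emit:
carry_out(
  targets=[
    {"x":0.03,"y":0.045,"z":0,"ax":0,"ay":0,"az":0,"hand":0},
    {"x":0.06,"y":0.09,"z":0,"ax":0,"ay":0,"az":0,"hand":0},
    {"x":0.095,"y":0.14,"z":0,"ax":0,"ay":0,"az":0,"hand":0},
    {"x":0.13,"y":0.19,"z":0,"ax":0,"ay":0,"az":0,"hand":0},
    {"x":0.165,"y":0.24,"z":0,"ax":0,"ay":0,"az":0,"hand":0},
  ],
)

```text
time_s: 1.35
eef_pos: [437.4, -48.8, 301.2]
ee_rot: [-0.03, 0.706, -0.031, -0.706]
force: [0.6, -1.2, 0.7]
grip_width: 0.5
```

Emit:
carry_out(
  targets=[
    {"x":0.03,"y":0.04,"z":0,"ax":0,"ay":0,"az":0,"hand":0},
    {"x":0.03,"y":0.04,"z":0,"ax":0,"ay":0,"az":0,"hand":0},
    {"x":0.03,"y":0.04,"z":0,"ax":0,"ay":0,"az":0,"hand":0},
  ],
)

```text
time_s: 1.72
eef_pos: [466.3, -11.0, 301.0]
ee_rot: [0.03, -0.706, 0.03, 0.707]
force: [-0.0, 0.6, 0.3]
grip_width: 0.498
```

```bash
python3 - <<'E'
from h import *
s=ctrl.sense();print(s["time_s"],s["eef_pos"],s["force"],s["grip_width"],s["joints"])
i=viewer.camera_info("wrist");print(i)
cv2.imwrite("pics/w1.png",viewer.capture("wrist"))
E
```

```text
1.725 [466.2752186  -11.02431136 300.98518536] [-0.04916037  0.55304963  0.2736697 ] 0.4980305112347699 [-2.75498233e-01  1.38370139e-01  1.53557057e+00 -2.73288381e-04
  1.46850654e+00  1.38143942e+00]
{'fx': 371.64829954431775, 'fy': 371.64829954431775, 'cx': 315.7635820564393, 'cy': 236.18220451167596, 'R': array([[-8.66661480e-02, -9.96237337e-01,  3.82326815e-04],
       [-9.59739838e-01,  8.35940169e-02,  2.68163166e-01],
       [-2.67186118e-01,  2.28737343e-02, -9.63373432e-01]]), 't': array([ 28.99490716, 394.8872689 , 569.60577133])}
```

View pics/w1.png

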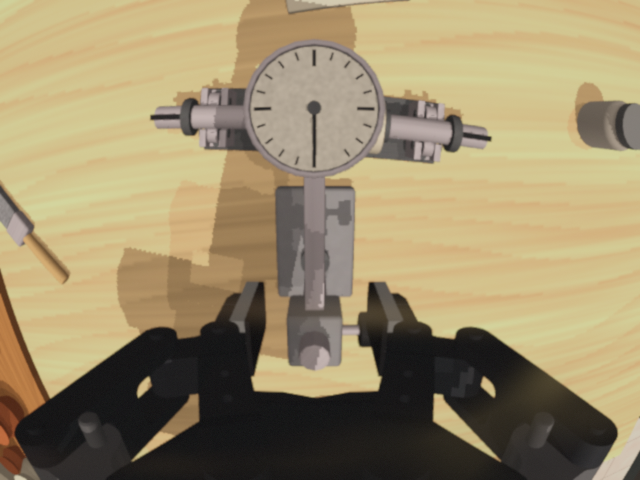

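The wrist view shows the dial hub at (314,108) with the needle at 0. The bar runs from (314,175) to (315,300), and the fingers sit either side of it. I'll check those positions by ray.

```bash
python3 - <<'E'
from h import *
print("hub",onz("wrist",314,108,234),"bar near dial",onz("wrist",314,185,201),"bar at clamp",onz("wrist",314.5,305,201),"col",onz("wrist",315,358,233))
print("Lend",onz("wrist",152,117,76.5),"Rend",onz("wrist",491,139,76.5))
E
```

```text
hub [549.02293855 -18.08379031 234.        ] bar near dial [501.28950528 -13.71372203 201.        ] bar at clamp [415.28132531  -6.38595913 201.        ] col [390.78757946  -4.61634975 233.        ]
Lend [574.57776408 148.90099382  76.5       ] Rend [ 521.509792   -201.65147039   76.5       ]
```

Emit:
carry_out(
  targets=[
    {"x":0.001,"y":0,"z":-0.035,"ax":0,"ay":0,"az":0,"hand":0},
    {"x":0.001,"y":0,"z":-0.075,"ax":0,"ay":0,"az":0,"hand":0},
    {"x":0.001,"y":0,"z":-0.11,"ax":0,"ay":0,"az":0,"hand":0},
    {"x":0.001,"y":0,"z":-0.126,"ax":0,"ay":0,"az":0,"hand":0},
    {"x":0.001,"y":0,"z":-0.126,"ax":0,"ay":0,"az":0,"hand":-0.3},
  ],
)

```text
time_s: 2.4
eef_pos: [466.9, -11.6, 174.8]
ee_rot: [0.031, -0.706, 0.031, 0.707]
force: [-1.2, 0.8, 0.6]
grip_width: 0.351
```

Emit:
carry_out(
  targets=[
    {"x":0,"y":0,"z":0,"ax":0,"ay":0,"az":0,"hand":-0.6},
    {"x":0,"y":0,"z":0,"ax":0,"ay":0,"az":0,"hand":-1},
    {"x":0,"y":0,"z":0,"ax":0,"ay":0,"az":0,"hand":-1},
    {"x":0,"y":0,"z":0,"ax":0,"ay":0,"az":0,"hand":-1},
  ],
  grip_force=30,
)

```text
time_s: 2.9
eef_pos: [468.0, -10.1, 176.4]
ee_rot: [-0.031, 0.707, -0.03, -0.706]
force: [1.0, 6.2, 0.9]
grip_width: 0.155
```

Emit:
carry_out(
  targets=[
    {"x":0,"y":0,"z":-0.012,"ax":0,"ay":0,"az":0,"hand":-1},
    {"x":0,"y":0,"z":-0.024,"ax":0,"ay":0,"az":0,"hand":-1},
    {"x":0,"y":0,"z":-0.036,"ax":0,"ay":0,"az":0,"hand":-1},
    {"x":0,"y":0,"z":-0.048,"ax":0,"ay":0,"az":0,"hand":-1},
    {"x":0,"y":0,"z":-0.06,"ax":0,"ay":0,"az":0,"hand":-1},
  ],
)

```text
time_s: 3.52
eef_pos: [468.0, -10.1, 116.3]
ee_rot: [-0.031, 0.707, -0.03, -0.706]
force: [-2.4, 6.2, 6.8]
grip_width: 0.156
```

Emit:
carry_out(
  targets=[
    {"x":0,"y":0,"z":-0.004,"ax":0,"ay":0,"az":0,"hand":-1},
    {"x":0,"y":0,"z":-0.004,"ax":0,"ay":0,"az":0,"hand":-1},
  ],
)

```text
time_s: 3.78
eef_pos: [468.0, -10.1, 111.8]
ee_rot: [-0.031, 0.707, -0.03, -0.706]
force: [2.1, 7.0, -3.8]
grip_width: 0.154
```

```bash
cat >> h.py <<'E'
def dial(save=None):
    """read the needle in the wrist picture: angle about the hub from the column direction, clockwise"""
    im=viewer.capture("wrist")
    if save: cv2.imwrite(save,im)
    return im
E
python3 - <<'E'
from h import *
s=ctrl.sense();print(s["time_s"],s["eef_pos"],s["force"],s["grip_width"])
dial("pics/w2.png")
E
```

```text
3.775 [467.96526756 -10.07188241 111.81953012] [ 2.10896034  6.96772283 -3.80686694] 0.154474453027613
```

View pics/w2.png

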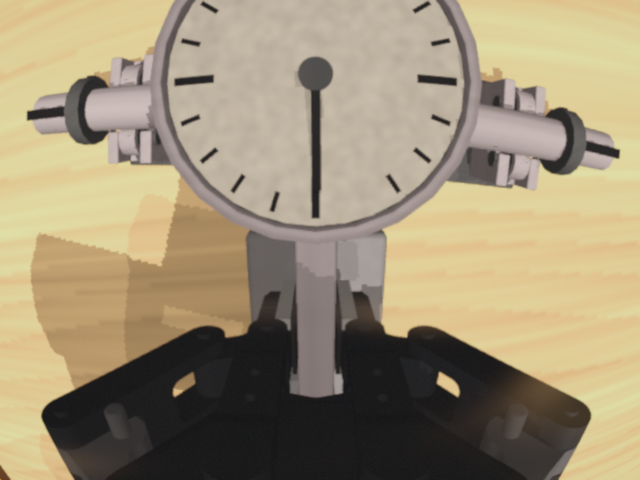

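Needle still at 0, with the hub at (315,73). I'll write a reader that samples circles on the dial plane, then keep lowering.

```bash
cat >> h.py <<'E'
def proj(n,X,c):
    p=X@np.array(c["R"]).T+np.array(c["t"])
    if n=="wrist":
        q=np.hypot(p[:,0],p[:,1]);k=np.arctan2(q,p[:,2])/q;xy=p[:,:2]*k[:,None]
    else: xy=p[:,:2]/p[:,2:]
    return xy*[c["fx"],c["fy"]]+[c["cx"],c["cy"]]
def read(zf,n="wrist",hub=(549.1,-17.8),yaw=-0.0875,save=None,rr=(12,24)):
    c=viewer.camera_info(n);im=viewer.capture(n)
    if save: cv2.imwrite(save,im)
    g=cv2.cvtColor(im,cv2.COLOR_BGR2GRAY)
    # settle the hub: centroid of the dark blob near its expected place
    u=proj(n,np.array([[*hub,zf]]),c)[0];e=proj(n,np.array([[hub[0],hub[1]+4.5,zf]]),c)[0];w=np.linalg.norm(e-u)
    yy,xx=np.mgrid[:480,:640]
    for _ in range(4):
        m=(np.hypot(xx-u[0],yy-u[1])<w*1.3)&(g<120)
        if m.any(): u=np.array([xx[m].mean(),yy[m].mean()])
    h=onz(n,*u,zf,c)
    mm=np.arange(0,20,.05);th=yaw+np.pi-np.radians(18*mm)
    r=np.linspace(*rr,12)
    X=np.stack([h[0]+np.outer(np.cos(th),r),h[1]+np.outer(np.sin(th),r),np.full((len(mm),12),zf)],-1).reshape(-1,3)
    uv=proj(n,X,c).astype(np.float32)
    v=cv2.remap(g,uv[:,0].reshape(-1,12),uv[:,1].reshape(-1,12),cv2.INTER_LINEAR).astype(float).mean(1)
    dk=np.clip(np.median(v)-v-25,0,None)
    a=np.angle((dk*np.exp(1j*np.radians(18*mm))).sum())
    return round(np.degrees(a)%360/18,2),np.round(u,1),np.round(h[:2],1),round(dk.max())
E
python3 - <<'E'
from h import *
z=ctrl.sense()["eef_pos"][2];print(read(z+57.6))
E
```

```text
(np.float64(10.02), array([315. ,  75.7]), array([548.9, -17.4]), 118)
```

Emit:
carry_out(
  targets=[
    {"x":0,"y":0,"z":-0.002,"ax":0,"ay":0,"az":0,"hand":-1},
    {"x":0,"y":0,"z":-0.004,"ax":0,"ay":0,"az":0,"hand":-1},
    {"x":0,"y":0,"z":-0.006,"ax":0,"ay":0,"az":0,"hand":-1},
    {"x":0,"y":0,"z":-0.006,"ax":0,"ay":0,"az":0,"hand":-1},
  ],
)

```text
time_s: 4.38
eef_pos: [468.0, -10.1, 106.4]
ee_rot: [-0.031, 0.707, -0.03, -0.706]
force: [0.2, 6.4, 1.9]
grip_width: 0.16
```

```bash
python3 - <<'E'
from h import *
s=ctrl.sense();z=s["eef_pos"][2];print(s["time_s"],z,s["force"],read(z+57.6))
E
```

```text
4.375 106.35117236959832 [0.20521159 6.40903327 1.92745726] (np.float64(9.53), array([314.1,  75.7]), array([548.9, -17.2]), 118)
```

```bash
sed -i 's/rr=(12,24)/rr=(9,17)/; s/cv2.INTER_LINEAR)/cv2.INTER_LINEAR,borderMode=cv2.BORDER_REPLICATE)/' h.py; python3 - <<'E'
from h import *
s=ctrl.sense();z=s["eef_pos"][2];print(s["time_s"],z,s["force"],read(z+57.6,save="pics/w3.png"))
E
```

```text
4.425 106.34330331988173 [-0.50438113  7.92049442  2.9207028 ] (np.float64(1.26), array([314.1,  75.7]), array([548.9, -17.2]), 117)
```

Emit:
carry_out(
  targets=[
    {"x":0,"y":0,"z":-0.002,"ax":0,"ay":0,"az":0,"hand":-1},
    {"x":0,"y":0,"z":-0.004,"ax":0,"ay":0,"az":0,"hand":-1},
    {"x":0,"y":0,"z":-0.0055,"ax":0,"ay":0,"az":0,"hand":-1},
    {"x":0,"y":0,"z":-0.007,"ax":0,"ay":0,"az":0,"hand":-1},
    {"x":0,"y":0,"z":-0.007,"ax":0,"ay":0,"az":0,"hand":-1},
  ],
)

```text
time_s: 5.1
eef_pos: [468.0, -10.1, 99.4]
ee_rot: [-0.031, 0.707, -0.03, -0.706]
force: [-0.5, 6.5, 3.8]
grip_width: 0.153
```

```bash
python3 - <<'E'
from h import *
s=ctrl.sense();z=s["eef_pos"][2];print(s["time_s"],z,s["force"],read(z+57.6,save="pics/w4.png"))
E
```

```text
5.1 99.39859488054492 [-0.4565932   6.53271876  3.81577299] (np.float64(8.16), array([313.8,  71.4]), array([549.9, -17.2]), 117)
```

View pics/w4.png

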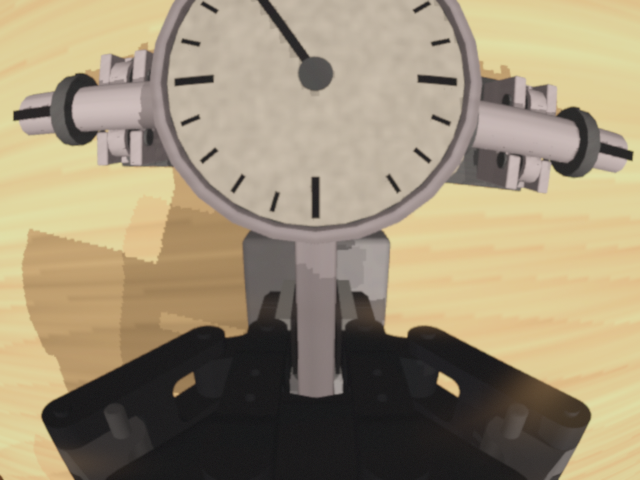

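Needle from the hub (315,73) through (262,0), about 8.0 mm, which agrees with the reader. Next I'll release, lift and move over the right mandrel end.

Emit:
carry_out(
  targets=[
    {"x":0,"y":0,"z":0,"ax":0,"ay":0,"az":0,"hand":-0.3},
    {"x":0,"y":0,"z":0,"ax":0,"ay":0,"az":0,"hand":-0.3},
    {"x":0,"y":0,"z":0.03,"ax":0,"ay":0,"az":0,"hand":-0.3},
    {"x":0,"y":0,"z":0.08,"ax":0,"ay":0,"az":0,"hand":-0.3},
    {"x":0,"y":0,"z":0.12,"ax":0,"ay":0,"az":0,"hand":-1},
  ],
)

```text
time_s: 5.78
eef_pos: [467.7, -11.0, 220.4]
ee_rot: [-0.03, 0.707, -0.031, -0.706]
force: [0.9, 0.0, 0.2]
grip_width: 0.148
```

Emit:
carry_out(
  targets=[
    {"x":0.015,"y":-0.05,"z":0,"ax":0,"ay":0,"az":-0.02,"hand":-1},
    {"x":0.03,"y":-0.1,"z":0,"ax":0,"ay":0,"az":-0.04,"hand":-1},
    {"x":0.045,"y":-0.145,"z":0,"ax":0,"ay":0,"az":-0.057,"hand":-1},
    {"x":0.057,"y":-0.174,"z":-0.04,"ax":0,"ay":0,"az":-0.057,"hand":-1},
    {"x":0.057,"y":-0.174,"z":-0.08,"ax":0,"ay":0,"az":-0.057,"hand":-1},
  ],
)

```text
time_s: 6.4
eef_pos: [524.9, -187.0, 137.2]
ee_rot: [-0.051, 0.706, -0.052, -0.705]
force: [0.3, 0.1, -0.7]
grip_width: 0.0
```

Emit:
carry_out(
  targets=[
    {"x":0,"y":0,"z":0,"ax":0,"ay":0,"az":0,"hand":-1},
    {"x":0,"y":0,"z":0,"ax":0,"ay":0,"az":0,"hand":-1},
  ],
)

```text
time_s: 6.65
eef_pos: [525.3, -185.0, 140.2]
ee_rot: [-0.05, 0.706, -0.051, -0.704]
force: [0.1, 0.1, -0.2]
grip_width: 0.002
```

```bash
python3 - <<'E'
from h import *
s=ctrl.sense();print(s["time_s"],s["eef_pos"],s["force"],s["grip_width"])
print(read(157,n="wrist",save="pics/w5.png",rr=(10,24)),read(157,n="top",rr=(10,26),save="pics/t5.png"))
E
```

```text
6.65 [ 525.28552468 -184.96214838  140.17683345] [ 0.05679364  0.08888869 -0.18246099] 0.0020968486737054847
(np.float64(0.0), array([-10.5, 298. ]), array([549.1, -17.8]), 0) (np.float64(8.11), array([327.3, 260. ]), array([550.9, -16.6]), 17)
```

View pics/w5.png

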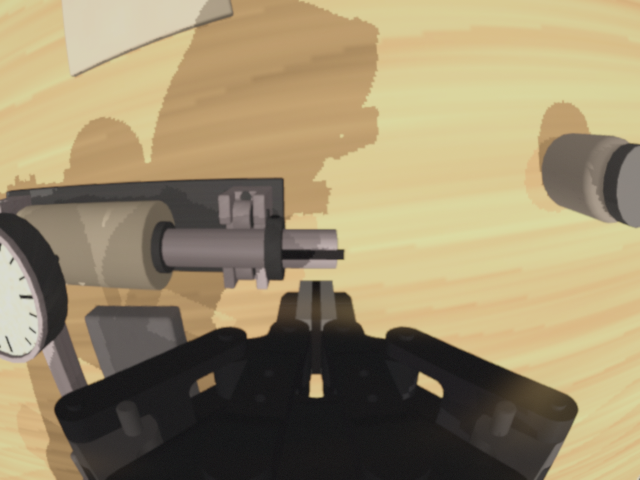

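The wrist picture shows the bare right end from column 283 (collar) to 340, with the keyway at row 255 and the fingertip at (317,285). The top camera reads the dial at 8.11, so it can follow the turning. Next I'll locate the mandrel top.

```bash
python3 - <<'E'
from h import *
im=cv2.imread("pics/w5.png");c=viewer.camera_info("wrist")
print(im[222:285:3,330].tolist())
for u,v in((285,255),(343,255),(311,255),(311,230),(311,266)):print(u,v,onz("wrist",u,v,76.5,c)[:2],onz("wrist",u,v,64,c)[:2])
E
```

```text
[[159, 214, 220], [157, 212, 220], [141, 192, 200], [97, 99, 109], [118, 120, 133], [131, 133, 146], [150, 153, 167], [162, 164, 178], [173, 175, 189], [138, 139, 152], [47, 46, 51], [46, 47, 50], [50, 51, 56], [162, 166, 180], [158, 161, 175], [148, 156, 171], [147, 201, 219], [150, 203, 220], [151, 205, 219], [145, 197, 210], [87, 94, 99]]
285 255 [ 527.20627702 -167.41902477] [ 523.28411039 -165.7710016 ]
343 255 [ 522.34966704 -200.96557333] [ 518.1327468 -201.3535313]
311 255 [ 525.05110336 -182.46798861] [ 520.99813661 -181.73330548]
311 230 [ 539.93597662 -184.67084996] [ 536.78639106 -184.06986119]
311 266 [ 518.29914932 -181.46603191] [ 513.8363982 -180.6705388]
```

Emit:
carry_out(
  targets=[
    {"x":-0.009,"y":0.0015,"z":-0.025,"ax":0,"ay":0,"az":0,"hand":-1},
    {"x":-0.009,"y":0.0015,"z":-0.05,"ax":0,"ay":0,"az":0,"hand":-1},
    {"x":-0.009,"y":0.0015,"z":-0.06,"ax":0,"ay":0,"az":0,"hand":-1},
    {"x":-0.009,"y":0.0015,"z":-0.06,"ax":0,"ay":0,"az":0,"hand":-1},
  ],
)

```text
time_s: 7.25
eef_pos: [515.9, -183.3, 78.9]
ee_rot: [-0.05, 0.706, -0.051, -0.705]
force: [1.0, 0.2, 1.2]
grip_width: 0.0
```

Emit:
carry_out(
  targets=[
    {"x":0,"y":0,"z":-0.001,"ax":0,"ay":0,"az":0,"hand":-1},
    {"x":0,"y":0,"z":-0.002,"ax":0,"ay":0,"az":0,"hand":-1},
    {"x":0,"y":0,"z":-0.002,"ax":0,"ay":0,"az":0,"hand":-1},
  ],
)

```text
time_s: 7.62
eef_pos: [515.7, -183.3, 76.6]
ee_rot: [-0.05, 0.705, -0.051, -0.705]
force: [0.6, -0.4, -0.4]
grip_width: -0.001
```

Emit:
carry_out(
  targets=[
    {"x":0,"y":0,"z":-0.001,"ax":0,"ay":0,"az":0,"hand":-1},
    {"x":0,"y":0,"z":-0.001,"ax":0,"ay":0,"az":0,"hand":-1},
  ],
)

```text
time_s: 7.88
eef_pos: [515.8, -183.4, 75.9]
ee_rot: [-0.05, 0.706, -0.051, -0.705]
force: [-0.4, -0.5, 5.0]
grip_width: 0.0
```

Emit:
carry_out(
  targets=[
    {"x":0,"y":0,"z":-0.0004,"ax":0,"ay":0,"az":0,"hand":-1},
    {"x":0,"y":0,"z":-0.0004,"ax":0,"ay":0,"az":0,"hand":-1},
  ],
)

```text
time_s: 8.12
eef_pos: [515.9, -183.4, 75.7]
ee_rot: [-0.05, 0.706, -0.051, -0.705]
force: [-2.1, 1.5, 6.9]
grip_width: 0.001
```

Emit:
carry_out(
  targets=[
    {"x":0,"y":0,"z":-0.0007,"ax":0,"ay":0,"az":0,"hand":-1},
    {"x":0,"y":0,"z":-0.0007,"ax":0,"ay":0,"az":0,"hand":-1},
  ],
)

```text
time_s: 8.38
eef_pos: [516.0, -183.4, 75.5]
ee_rot: [-0.05, 0.706, -0.051, -0.705]
force: [-3.3, 1.8, 10.8]
grip_width: -0.002
```

Emit:
carry_out(
  targets=[
    {"x":0.001,"y":0,"z":0,"ax":0,"ay":0,"az":0,"hand":-1},
    {"x":0.003,"y":-0.0004,"z":0,"ax":0,"ay":0,"az":0,"hand":-1},
    {"x":0.005,"y":-0.0007,"z":0,"ax":0,"ay":0,"az":0,"hand":-1},
  ],
)

```text
time_s: 8.75
eef_pos: [520.9, -184.2, 75.7]
ee_rot: [-0.05, 0.706, -0.051, -0.705]
force: [-4.9, 1.6, 12.8]
grip_width: -0.002
```

```bash
python3 - <<'E'
from h import *
s=ctrl.sense();print(s["time_s"],s["eef_pos"],s["force"])
print(read(157,n="top",rr=(10,26)))
E
```

```text
8.75 [ 520.93265022 -184.15783659   75.6504403 ] [-4.94142062  1.62883349 12.77963102]
(np.float64(8.12), array([327.3, 260. ]), array([550.9, -16.6]), 16)
```

```bash
python3 - <<'E'
from h import *
w=viewer.capture("wrist");t=viewer.capture("top");cv2.imwrite("pics/w6r.png",w);cv2.imwrite("pics/t6r.png",t)
a=cv2.resize(w[190:310,220:420],(600,360),interpolation=cv2.INTER_CUBIC)
b=cv2.resize(t[240:280,310:346],(180,200),interpolation=cv2.INTER_CUBIC)
o=np.zeros((360,790,3),np.uint8);o[:,:600]=a;o[:200,605:785]=b;cv2.imwrite("pics/m6.png",o)
E
```

```text
(no output)
```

View pics/m6.png

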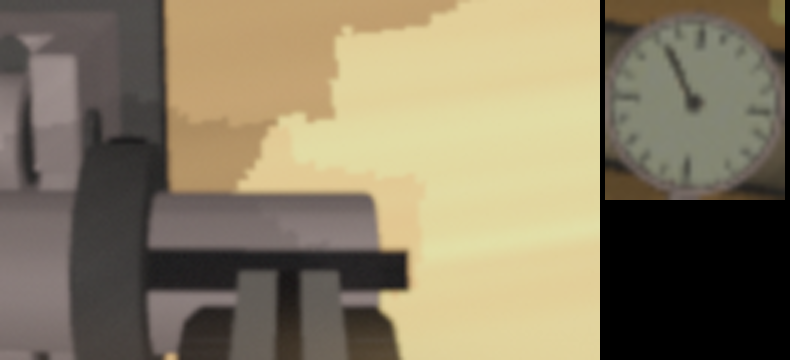

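```bash
python3 - <<'E'
from h import *
c=viewer.camera_info("wrist")
for u,v in((350,273.5),(350,280),(350,286.5),(335,255),(335,291)):print(u,v,onz("wrist",u,v,76.5,c)[:2],onz("wrist",u,v,64,c)[:2])
print(-np.array(c["R"]).T@np.array(c["t"]))
E
```

```text
350 273.5 [ 531.69370314 -200.14616278] [ 526.72474151 -200.68967708]
350 280 [ 528.84273167 -199.82300602] [ 523.62138842 -200.33791294]
350 286.5 [ 525.95031442 -199.49807004] [ 520.47292058 -199.98421207]
335 255 [ 540.4853638  -195.08957148] [ 536.294682   -195.18545215]
335 291 [ 524.86742949 -193.09937938] [ 519.2941735  -193.01907873]
[ 587.82444617 -194.0064773   217.70340236]
```

The key now sits at about x = 528.8, about 6 mm from the axis, so the mandrel has turned about 0.45 rad and rolls without slip. The dial shows about 8.1, so the roller is near an extreme. I'll finish the stroke.

Emit:
carry_out(
  targets=[
    {"x":0.003,"y":-0.0004,"z":0.0002,"ax":0,"ay":0,"az":0,"hand":-1},
    {"x":0.006,"y":-0.0009,"z":0.0003,"ax":0,"ay":0,"az":0,"hand":-1},
    {"x":0.009,"y":-0.0013,"z":0.0003,"ax":0,"ay":0,"az":0,"hand":-1},
    {"x":0.012,"y":-0.0017,"z":0.0003,"ax":0,"ay":0,"az":0,"hand":-1},
    {"x":0.012,"y":-0.0017,"z":0.0003,"ax":0,"ay":0,"az":0,"hand":-1},
  ],
)

```text
time_s: 9.52
eef_pos: [533.2, -185.9, 75.7]
ee_rot: [-0.05, 0.706, -0.051, -0.705]
force: [-2.4, 0.5, 9.9]
grip_width: 0.002
```

```bash
cat > k.py <<'E'
from h import *
s=ctrl.sense();print(s["time_s"],np.round(s["eef_pos"],1),np.round(s["force"],1),read(157,n="top",rr=(10,26))[0])
E
python3 k.py
```

```text
9.525 [ 533.2 -185.9   75.7] [-2.4  0.5  9.9] 10.2
```

Emit:
carry_out(
  targets=[
    {"x":0,"y":0,"z":0.004,"ax":0,"ay":0,"az":0,"hand":-1},
    {"x":-0.009,"y":0.0013,"z":0.005,"ax":0,"ay":0,"az":0,"hand":-1},
    {"x":-0.018,"y":0.0026,"z":0.004,"ax":0,"ay":0,"az":0,"hand":-1},
    {"x":-0.018,"y":0.0026,"z":0.0015,"ax":0,"ay":0,"az":0,"hand":-1},
    {"x":-0.018,"y":0.0026,"z":0.0005,"ax":0,"ay":0,"az":0,"hand":-1},
  ],
)

```text
time_s: 10.2
eef_pos: [514.2, -183.0, 75.2]
ee_rot: [0.051, -0.705, 0.05, 0.706]
force: [-5.6, 1.1, 10.6]
grip_width: -0.001
```

Emit:
carry_out(
  targets=[
    {"x":0,"y":0,"z":-0.0005,"ax":0,"ay":0,"az":0,"hand":-1},
    {"x":0,"y":0,"z":-0.0005,"ax":0,"ay":0,"az":0,"hand":-1},
  ],
)

```text
time_s: 10.45
eef_pos: [514.3, -183.0, 75.1]
ee_rot: [0.05, -0.705, 0.05, 0.706]
force: [-7.1, 1.5, 11.3]
grip_width: -0.002
```

```bash
python3 k.py
```

```text
10.45 [ 514.3 -183.    75.1] [-7.1  1.5 11.3] 10.2
```

Emit:
carry_out(
  targets=[
    {"x":0.003,"y":-0.0004,"z":0.0003,"ax":0,"ay":0,"az":0,"hand":-1},
    {"x":0.006,"y":-0.0009,"z":0.0003,"ax":0,"ay":0,"az":0,"hand":-1},
    {"x":0.009,"y":-0.0013,"z":0.0003,"ax":0,"ay":0,"az":0,"hand":-1},
    {"x":0.012,"y":-0.0017,"z":0.0003,"ax":0,"ay":0,"az":0,"hand":-1},
    {"x":0.015,"y":-0.0022,"z":0.0003,"ax":0,"ay":0,"az":0,"hand":-1},
  ],
)

```text
time_s: 11.12
eef_pos: [529.8, -185.3, 75.7]
ee_rot: [0.05, -0.705, 0.051, 0.705]
force: [-4.7, 0.9, 11.3]
grip_width: 0.002
```

Emit:
carry_out(
  targets=[
    {"x":0.003,"y":-0.0004,"z":0,"ax":0,"ay":0,"az":0,"hand":-1},
    {"x":0.003,"y":-0.0004,"z":0,"ax":0,"ay":0,"az":0,"hand":-1},
  ],
)

```text
time_s: 11.38
eef_pos: [533.4, -185.8, 75.7]
ee_rot: [-0.05, 0.706, -0.051, -0.705]
force: [-1.3, 1.6, 8.8]
grip_width: 0.003
```

```bash
python3 k.py
```

```text
11.375 [ 533.4 -185.8   75.7] [-1.3  1.6  8.8] 14.0
```

Emit:
carry_out(
  targets=[
    {"x":0,"y":0,"z":0.004,"ax":0,"ay":0,"az":0,"hand":-1},
    {"x":-0.009,"y":0.0013,"z":0.005,"ax":0,"ay":0,"az":0,"hand":-1},
    {"x":-0.0175,"y":0.0025,"z":0.004,"ax":0,"ay":0,"az":0,"hand":-1},
    {"x":-0.0175,"y":0.0025,"z":0.0015,"ax":0,"ay":0,"az":0,"hand":-1},
    {"x":-0.0175,"y":0.0025,"z":0.0003,"ax":0,"ay":0,"az":0,"hand":-1},
  ],
)

```text
time_s: 12.05
eef_pos: [514.8, -183.1, 75.3]
ee_rot: [0.051, -0.705, 0.051, 0.706]
force: [-4.3, 2.4, 10.0]
grip_width: 0.0
```

Emit:
carry_out(
  targets=[
    {"x":0,"y":0,"z":-0.0005,"ax":0,"ay":0,"az":0,"hand":-1},
    {"x":0.003,"y":-0.0004,"z":-0.0003,"ax":0,"ay":0,"az":0,"hand":-1},
    {"x":0.005,"y":-0.0007,"z":-0.0002,"ax":0,"ay":0,"az":0,"hand":-1},
    {"x":0.005,"y":-0.0007,"z":-0.0002,"ax":0,"ay":0,"az":0,"hand":-1},
  ],
)

```text
time_s: 12.55
eef_pos: [520.7, -184.0, 75.8]
ee_rot: [-0.05, 0.706, -0.051, -0.705]
force: [-2.1, 1.4, 9.9]
grip_width: 0.001
```

```bash
python3 k.py
```

```text
12.55 [ 520.7 -184.    75.8] [-2.1  1.4  9.9] 13.9
```

Emit:
carry_out(
  targets=[
    {"x":0.003,"y":-0.0004,"z":0,"ax":0,"ay":0,"az":0,"hand":-1},
    {"x":0.006,"y":-0.0009,"z":0,"ax":0,"ay":0,"az":0,"hand":-1},
    {"x":0.009,"y":-0.0013,"z":0,"ax":0,"ay":0,"az":0,"hand":-1},
    {"x":0.0125,"y":-0.0018,"z":0,"ax":0,"ay":0,"az":0,"hand":-1},
    {"x":0.0125,"y":-0.0018,"z":0,"ax":0,"ay":0,"az":0,"hand":-1},
  ],
)

```text
time_s: 13.22
eef_pos: [533.6, -185.9, 75.8]
ee_rot: [-0.05, 0.706, -0.051, -0.705]
force: [0.8, 0.8, 6.5]
grip_width: -0.001
```

```bash
python3 k.py
```

```text
13.225 [ 533.6 -185.9   75.8] [0.8 0.8 6.5] 11.49
```

Emit:
carry_out(
  targets=[
    {"x":0,"y":0,"z":0.004,"ax":0,"ay":0,"az":0,"hand":-1},
    {"x":-0.009,"y":0.0013,"z":0.005,"ax":0,"ay":0,"az":0,"hand":-1},
    {"x":-0.0175,"y":0.0025,"z":0.004,"ax":0,"ay":0,"az":0,"hand":-1},
    {"x":-0.0175,"y":0.0025,"z":0.0013,"ax":0,"ay":0,"az":0,"hand":-1},
    {"x":-0.0175,"y":0.0025,"z":0,"ax":0,"ay":0,"az":0,"hand":-1},
  ],
)

```text
time_s: 13.9
eef_pos: [514.9, -183.2, 75.2]
ee_rot: [0.051, -0.705, 0.051, 0.706]
force: [-5.5, 2.1, 12.5]
grip_width: 0.0
```

Emit:
carry_out(
  targets=[
    {"x":0,"y":0,"z":-0.0004,"ax":0,"ay":0,"az":0,"hand":-1},
    {"x":0.003,"y":-0.0004,"z":-0.0004,"ax":0,"ay":0,"az":0,"hand":-1},
    {"x":0.006,"y":-0.0009,"z":-0.0004,"ax":0,"ay":0,"az":0,"hand":-1},
    {"x":0.009,"y":-0.0013,"z":-0.0004,"ax":0,"ay":0,"az":0,"hand":-1},
  ],
)

```text
time_s: 14.4
eef_pos: [524.7, -184.6, 75.7]
ee_rot: [-0.05, 0.706, -0.051, -0.705]
force: [-2.8, 1.6, 12.1]
grip_width: -0.001
```

Emit:
carry_out(
  targets=[
    {"x":0.003,"y":-0.0004,"z":-0.0001,"ax":0,"ay":0,"az":0,"hand":-1},
    {"x":0.006,"y":-0.0009,"z":-0.0002,"ax":0,"ay":0,"az":0,"hand":-1},
    {"x":0.0085,"y":-0.0012,"z":-0.0003,"ax":0,"ay":0,"az":0,"hand":-1},
    {"x":0.0085,"y":-0.0012,"z":-0.0003,"ax":0,"ay":0,"az":0,"hand":-1},
  ],
)

```text
time_s: 14.9
eef_pos: [533.7, -186.0, 75.6]
ee_rot: [-0.05, 0.706, -0.051, -0.704]
force: [-0.3, 0.6, 11.0]
grip_width: 0.001
```

```bash
python3 k.py
```

```text
14.9 [ 533.7 -186.    75.6] [-0.3  0.6 11. ] 8.04
```

Near the minimum again at 8.0. Another stroke takes it past the full turn.

Emit:
carry_out(
  targets=[
    {"x":0,"y":0,"z":0.004,"ax":0,"ay":0,"az":0,"hand":-1},
    {"x":-0.009,"y":0.0013,"z":0.005,"ax":0,"ay":0,"az":0,"hand":-1},
    {"x":-0.0175,"y":0.0025,"z":0.0045,"ax":0,"ay":0,"az":0,"hand":-1},
    {"x":-0.0175,"y":0.0025,"z":0.0018,"ax":0,"ay":0,"az":0,"hand":-1},
    {"x":-0.0175,"y":0.0025,"z":0.0006,"ax":0,"ay":0,"az":0,"hand":-1},
  ],
)

```text
time_s: 15.58
eef_pos: [514.8, -183.1, 75.2]
ee_rot: [0.051, -0.705, 0.051, 0.706]
force: [-5.7, 1.2, 12.7]
grip_width: 0.0
```

Emit:
carry_out(
  targets=[
    {"x":0,"y":0,"z":-0.0003,"ax":0,"ay":0,"az":0,"hand":-1},
    {"x":0.003,"y":-0.0004,"z":-0.0002,"ax":0,"ay":0,"az":0,"hand":-1},
    {"x":0.006,"y":-0.0009,"z":-0.0002,"ax":0,"ay":0,"az":0,"hand":-1},
    {"x":0.009,"y":-0.0013,"z":-0.0002,"ax":0,"ay":0,"az":0,"hand":-1},
  ],
)

```text
time_s: 16.08
eef_pos: [524.4, -184.6, 75.7]
ee_rot: [-0.05, 0.705, -0.051, -0.705]
force: [-4.6, 1.0, 12.9]
grip_width: -0.001
```

```bash
python3 k.py;python3 - <<'E'
from h import *
w=viewer.capture("wrist")
cv2.imwrite("pics/w7.png",cv2.resize(w[190:310,220:420],(600,360),interpolation=cv2.INTER_CUBIC))
E
```

```text
16.075 [ 524.4 -184.6   75.7] [-4.6  1.  12.9] 8.48
```

View pics/w7.png

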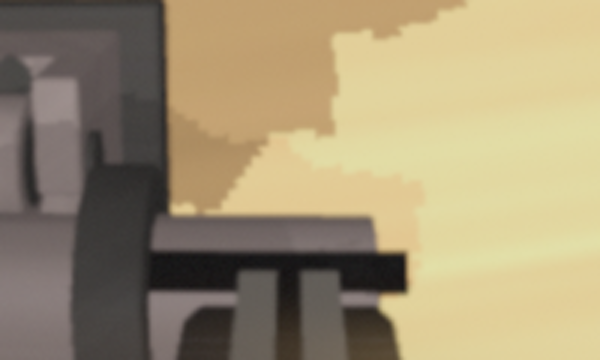

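The key is back on top (crop rows 250-292), slightly past the start, so the turn is complete with the reading at 8.48. I'll carry on to the high side.

Emit:
carry_out(
  targets=[
    {"x":0.003,"y":-0.0004,"z":-0.0001,"ax":0,"ay":0,"az":0,"hand":-1},
    {"x":0.006,"y":-0.0009,"z":-0.0001,"ax":0,"ay":0,"az":0,"hand":-1},
    {"x":0.009,"y":-0.0013,"z":-0.0002,"ax":0,"ay":0,"az":0,"hand":-1},
    {"x":0.009,"y":-0.0013,"z":-0.0002,"ax":0,"ay":0,"az":0,"hand":-1},
    {"x":0.009,"y":-0.0013,"z":0.004,"ax":0,"ay":0,"az":0,"hand":-1},
  ],
)

```text
time_s: 16.8
eef_pos: [533.3, -185.7, 78.6]
ee_rot: [-0.051, 0.705, -0.051, -0.705]
force: [0.1, 0.4, -0.0]
grip_width: -0.001
```

Emit:
carry_out(
  targets=[
    {"x":-0.009,"y":0.0013,"z":0.001,"ax":0,"ay":0,"az":0,"hand":-1},
    {"x":-0.018,"y":0.0026,"z":0,"ax":0,"ay":0,"az":0,"hand":-1},
    {"x":-0.018,"y":0.0026,"z":-0.0025,"ax":0,"ay":0,"az":0,"hand":-1},
    {"x":-0.018,"y":0.0026,"z":-0.0036,"ax":0,"ay":0,"az":0,"hand":-1},
    {"x":-0.018,"y":0.0026,"z":-0.0041,"ax":0,"ay":0,"az":0,"hand":-1},
  ],
)

```text
time_s: 17.42
eef_pos: [514.8, -183.1, 75.1]
ee_rot: [0.051, -0.705, 0.05, 0.706]
force: [-7.0, 1.8, 12.9]
grip_width: -0.003
```

```bash
python3 k.py
```

```text
17.425 [ 514.8 -183.1   75.1] [-7.   1.8 12.9] 10.28
```

Emit:
carry_out(
  targets=[
    {"x":0.003,"y":-0.0004,"z":0,"ax":0,"ay":0,"az":0,"hand":-1},
    {"x":0.006,"y":-0.0009,"z":0,"ax":0,"ay":0,"az":0,"hand":-1},
    {"x":0.009,"y":-0.0013,"z":0,"ax":0,"ay":0,"az":0,"hand":-1},
    {"x":0.012,"y":-0.0017,"z":0,"ax":0,"ay":0,"az":0,"hand":-1},
    {"x":0.014,"y":-0.002,"z":0,"ax":0,"ay":0,"az":0,"hand":-1},
  ],
)

```text
time_s: 18.1
eef_pos: [529.4, -185.3, 75.7]
ee_rot: [-0.05, 0.705, -0.051, -0.705]
force: [-5.3, 2.5, 13.2]
grip_width: 0.0
```

```bash
python3 k.py
```

```text
18.1 [ 529.4 -185.3   75.7] [-5.3  2.5 13.2] 13.55
```

Emit:
carry_out(
  targets=[
    {"x":0.002,"y":-0.0003,"z":0,"ax":0,"ay":0,"az":0,"hand":-1},
    {"x":0.004,"y":-0.0006,"z":0,"ax":0,"ay":0,"az":0,"hand":-1},
    {"x":0.005,"y":-0.0007,"z":0,"ax":0,"ay":0,"az":0,"hand":-1},
    {"x":0.005,"y":-0.0007,"z":0,"ax":0,"ay":0,"az":0,"hand":-1},
  ],
)

```text
time_s: 18.65
eef_pos: [534.8, -186.0, 75.5]
ee_rot: [-0.05, 0.706, -0.051, -0.705]
force: [-1.3, 0.8, 9.4]
grip_width: -0.002
```

```bash
python3 k.py
```

```text
18.65 [ 534.8 -186.    75.5] [-1.3  0.8  9.4] 14.04
```

Emit:
carry_out(
  targets=[
    {"x":0,"y":0,"z":0.004,"ax":0,"ay":0,"az":0,"hand":-1},
    {"x":-0.01,"y":0.0014,"z":0.004,"ax":0,"ay":0,"az":0,"hand":-1},
    {"x":-0.01,"y":0.0014,"z":0.002,"ax":0,"ay":0,"az":0,"hand":-1},
    {"x":-0.01,"y":0.0014,"z":0.0008,"ax":0,"ay":0,"az":0,"hand":-1},
    {"x":-0.01,"y":0.0014,"z":0.0001,"ax":0,"ay":0,"az":0,"hand":-1},
  ],
)

```text
time_s: 19.32
eef_pos: [524.2, -184.5, 75.6]
ee_rot: [-0.05, 0.705, -0.051, -0.705]
force: [-3.3, 2.9, 14.7]
grip_width: -0.002
```

Emit:
carry_out(
  targets=[
    {"x":0.001,"y":0,"z":0,"ax":0,"ay":0,"az":0,"hand":-1},
    {"x":0.003,"y":-0.0004,"z":0,"ax":0,"ay":0,"az":0,"hand":-1},
    {"x":0.003,"y":-0.0004,"z":0,"ax":0,"ay":0,"az":0,"hand":-1},
    {"x":0.003,"y":-0.0004,"z":0,"ax":0,"ay":0,"az":0,"hand":-1},
  ],
)

```text
time_s: 19.82
eef_pos: [527.6, -185.0, 75.7]
ee_rot: [-0.05, 0.706, -0.051, -0.705]
force: [-0.9, 1.7, 11.0]
grip_width: -0.004
```

```bash
python3 k.py
```

```text
19.825 [ 527.6 -185.    75.7] [-0.9  1.7 11. ] 13.92
```

At the peak: 14.04, then 13.92. Lift straight off and verify.

Emit:
carry_out(
  targets=[
    {"x":0,"y":0,"z":0.002,"ax":0,"ay":0,"az":0,"hand":-1},
    {"x":0,"y":0,"z":0.03,"ax":0,"ay":0,"az":0,"hand":-1},
    {"x":0,"y":0,"z":0.08,"ax":0,"ay":0,"az":0,"hand":-1},
    {"x":-0.02,"y":0,"z":0.13,"ax":0,"ay":0,"az":0,"hand":-1},
    {"x":-0.05,"y":0,"z":0.18,"ax":0,"ay":0,"az":0,"hand":-1},
  ],
)

```text
time_s: 20.5
eef_pos: [476.5, -184.7, 255.7]
ee_rot: [0.05, -0.705, 0.05, 0.705]
force: [0.7, -1.0, 0.2]
grip_width: 0.004
```

Emit:
carry_out(
  targets=[
    {"x":-0.01,"y":0.05,"z":0.01,"ax":0,"ay":0,"az":0,"hand":-1},
    {"x":-0.01,"y":0.1,"z":0.03,"ax":0,"ay":0,"az":0,"hand":-1},
    {"x":-0.01,"y":0.14,"z":0.05,"ax":0,"ay":0,"az":0,"hand":-1},
    {"x":-0.01,"y":0.14,"z":0.05,"ax":0,"ay":0,"az":0,"hand":-1},
    {"x":-0.01,"y":0.14,"z":0.05,"ax":0,"ay":0,"az":0,"hand":-1},
  ],
)

```text
time_s: 21.12
eef_pos: [467.0, -45.2, 303.9]
ee_rot: [0.051, -0.705, 0.051, 0.706]
force: [-0.8, -0.2, -0.8]
grip_width: 0.002
```

```bash
python3 k.py;python3 - <<'E'
from h import *
print(read(157,save="pics/w8.png",rr=(9,24)))
E
```

```text
21.125 [467.  -45.2 303.9] [-0.8 -0.2 -0.8] 13.68
(np.float64(14.0), array([264.5, 122.9]), array([549.6, -18.1]), 75)
```

View pics/w8.png

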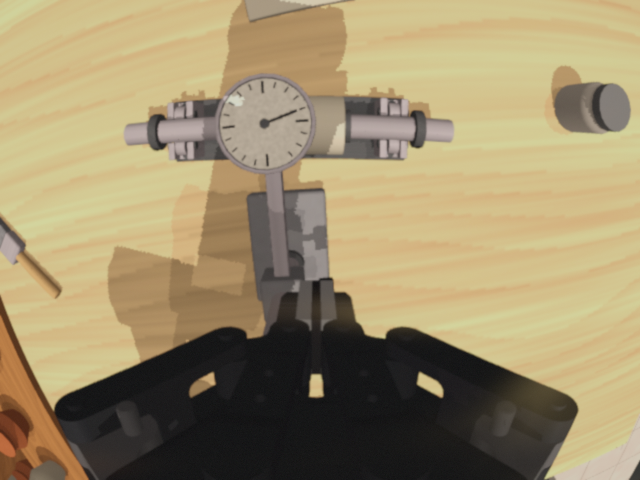

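The needle stands at 14.0 on the wrist camera. The keyways are out of sight underneath, the mandrel lies in its blocks and nothing else has moved. With a minimum of about 8.0 and 6 mm of run-out, this is the high side.

```bash
python3 -c "
from rig import finish_job
print(finish_job())"
```

```text
the job is handed in; nothing more can be done
None
```

The run-out check is done, and the job was handed in at about 21 s with the roller left on its high side under the plunger.

- **Indicator:** I gripped the bar and lowered it until the dial read about 8.1 mm, then let go.
- **Turning:** I rolled the mandrel past a full turn by fingertip strokes on its right end. The measured press was 5 to 15 N, dipping to 6.5 N at the end of one stroke, without apparent slip. The reading went from a low of about 8.0 to a high of about 14.0 and back, as 3 mm off centre should give. The key was seen on top again after the full turn, and I then went on to the peak.
- **Last checks:** With the arm clear, the wrist camera read the dial at 14.0 mm. The mandrel lay in its blocks with the keyways underneath. The jar, and what could be seen of the tile and brush, looked undisturbed; I did not measure them.
- **Disagreement:** The coarser top camera read 13.7 at the end, and 14.0 then 13.9 just before I lifted off. I trusted the wrist view. Either value is within the 0.7 mm allowed.

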